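# Back up the hidden bolt head behind the bracket

## Task

The slow nut driver in front of the bracket is dragging the bolt round together with its nut. Pull the parts tray out towards you to its stop so that the gap behind the bracket is uncovered and leave it out, then reach down into the gap, grip the hex bolt head across its sides and hold it so that it no longer turns. Finish while still gripping the bolt head; leave the other things on the bench where they are.

Things in the scene. Friction and masses are not known exactly. Their poses are not given: they have to be found in the camera images.
- fixture: Fixed grey steel fixture, 170 (x) by 250 mm (y). Origin at bench height below the middle of the gap behind the bracket; x points from the robot's side to the back, y along the gap, z up. Two side plates (inner faces y = +-106 mm, tops 120 mm high) carry the tray. The gap's back is a backing plate, front face at x = +30 mm, top 95 mm high.
- tray (a joint): How far the tray is pulled out, m: 0 pushed in (covering the gap), 0.110 at its stop. It slides level along the fixture's -x with about 2 N of friction and stays where it is left.
- tray_pull (a point): Grip point of the tray's pull: an upright black block 12 mm thick (fixture x), 44 mm wide (y), at the middle of the tray's front edge; point 178 mm above the bench, 16 mm below its top, 26 mm above the tray's rim. Tray: open steel, 110 x 190 x 30 mm plus 18 mm side flanges, behind the block; its rear edge is 35 mm behind the fixture's origin when in, 75 mm in front at its stop. Low nuts are fixed in its rear.
- bracket: Fixed dark steel angle bracket in the fixture, upright plate 90 mm wide, 10 mm thick, top edge 120 mm above the bench; axes as the fixture's. Origin at bench height below the bolt head, up to 30 mm left or right of the fixture's middle; plate's back face at x = -24 mm, so the gap to the backing plate is 54 mm. The green nut driver sits in front of it, under the tray.
- bolt_head (a point): Centre of the hex bolt head behind the bracket, on the bolt's level axis (bracket x), 90 mm above the bench, 30 mm below the bracket's top edge. Steel, 30 mm across flats, 34.6 mm across corners, 22 mm long (11 mm each side of this point), on a round shank 24 mm in diameter. Axes as the bracket's; they do not turn. At least 55 mm free on both sides and below.
- bolt (a joint): Turn of the bolt about the bracket's x axis, rad. At every multiple of 1.047 two flats stand upright, facing +-y. Left alone it turns steadily at about 0.1 rad/s (drive about 0.1 N m, stiffly damped); a firm pinch (40 N or more) from its two sides turns it within a second or two until flats lie on the pads, and stops it.
- housing: Bystander: grey pillow block bearing housing, 45 x 150 x 87 mm, origin under its centre.
- hammer: Bystander: stubby nylon-headed hammer lying flat, 140 mm long (x), white head 75 mm wide (y) and 34 mm in diameter 60 mm along +x; origin under its middle.
- cup: Bystander: grey cup 90 mm in diameter, 45 mm high, holding a dull silver bearing insert; origin under its centre.

How it is judged:
By the outcome, as a careful person would: the job done as asked, in the order asked, and still so for the second after the job is handed in, while the arm keeps its last pose, push and grip.
It also fails if it takes over 48 s, if anything falls off the work surface, if the arm or the gripper's body presses on something with over 40 N, if the wrist force passes 120 N, or if a joint passes its speed limit or range.

## Robot

A 7-joint arm with a two-finger parallel gripper is mounted at the origin on the work surface. World frame = base frame: x ahead of the robot, y to its left, z up, the work surface at z = 0. Lengths are in m, angles in rad, forces in N, time in s.
With the tool pointing down it reaches from about 0.4 to 0.85 m from the base axis. Payload 4.4 kg.
Tool frame: the origin (TCP) lies at the very end of the fingers, on their centre line; the grasp point (between the pads) lies 19 mm behind it; z points along the fingers, y is the direction in which the jaws open and shut (so a half turn about z gives the same grasp; the last joint's range is limited). The gripper opens to 94 mm and grips with 3 to 60 N. Pads are 16 mm wide; open, the fingers measure 119 mm over their backs; the gripper's body (75 mm by 177 mm) begins 78 mm behind the grasp point.
Start: joints at [1.121, 0.628, 0.038, 1.517, -0.027, 0.996, -0.02], TCP at [0.243, -0.603, 0.205] pointing down, gripper open.
Joint ranges: [-3.06, 3.06], [-0.37, 2.12], [-1.25, 1.32], [0.18, 2.47], [-1.1, 4.24], [0.23, 1.98], [-2.94, 2.94]. Speed limits (rad/s): [2.57, 2.57, 3.14, 3.14, 3.14, 3.14, 3.14].

## Interface

Orientations are given as a unit quaternion [x, y, z, w].
In Python, from cell import env, solver, camera, camera_model gives the robot as it stands. Calls block until the motion is done:
- env.move_to(position, orientation): joint-space move of the TCP to a pose.
- env.movel(position, rot=None, v=0.15, guard=None): straight line of the TCP; rot=None keeps the orientation; v is the mean speed in m/s. With guard (N) it stops when the force on the tool has changed by that much, and returns True; else False.
- env.goto_joints(angles): joint-space move.
- env.move_gripper(opening, f_grip=None): finger opening in m; f_grip is the grip in N (None keeps the last); returns when the fingers have stopped.
- env.wait(seconds).
- solver.solve_ik(position, orientation): joint angles nearest the present ones, or None.
- camera(name): name is "side" or "top" or "wrist"; returns (picture, depth): 480x640x3 uint8, red, green, blue; 480x640 float32, m along the optical axis (not along the pixel's ray), 0 where there is no reading.
- camera_model(name): a dict with "K" (3x3 intrinsics, pixels), "D" ([k1, k2, p1, p2, k3] as OpenCV has them; the pictures are not rectified), "R" (3x3) and "t" (3): a world point X has camera coordinates R X + t. Camera axes: x right, y down, z forward; pixel columns grow to the right and rows downward; lengths in m; the calibration is good to about 2 mm. A picture is of the moment at which its call begins: read the wrist's pose just before it. camera_model takes no time and is no camera call; for the wrist camera it gives the pose at the moment of the call.
A pose or a line that the arm cannot do raises env.IKError and nothing moves.
- env.job_done(): hands the job in, once; it reports no verdict.
Readings, each from a call of its own:
- env.read_clock(): time.
- env.read_q(): joint angles.
- env.read_qvel(): joint speeds.
- env.read_joint_torque(): joint torques, N m.
- env.read_tool_pos(): TCP position.
- env.read_ee_rot(): TCP orientation.
- env.read_ft_force(): force on the tool from outside, world axes, zero at the start.
- env.read_moment(): the same for the moment, N m.
- env.read_width(): finger opening in m.
Only numpy, scipy, OpenCV 4.12 (cv2) and the standard library are available. Lean on these libraries where they do the work, as an engineer would, in place of code of your own. Each camera call takes 0.05 s, during which the arm holds its last target.

## Working session

There is one attempt and no reset: what is moved stays moved. The work goes in short steps, each a Python script; the robot and the scene stay as the last script left them, time stands still between calls to the robot, and variables do not carry over. Pictures are saved under pics/ and viewed, and the job is handed in when it is done.

```bash
ls; mkdir -p pics; python3 - <<'E'
from cell import env, camera, camera_model
import cv2, numpy as np
for n in ("side","top","wrist"):
    m=camera_model(n); p,d=camera(n)
    cv2.imwrite(f"pics/{n}0.png",p[:,:,::-1]); np.savez(f"{n}0.npz",p=p,d=d,**{k:np.array(v) for k,v in m.items()})
    print(n,np.round(m["K"],1).tolist(),np.round(m["D"],3),np.round(m["R"],3).tolist(),np.round(m["t"],3))
print(env.read_clock(),env.read_tool_pos(),env.read_ee_rot(),env.read_width())
E
```

```text
pics
side [[570.7, 0.0, 320.6], [0.0, 570.7, 236.5], [0.0, 0.0, 1.0]] [-0.189  0.     0.     0.     0.   ] [[-0.783, -0.622, 0.02], [-0.417, 0.5, -0.759], [0.463, -0.602, -0.65]] [0.398 0.309 1.045]
top [[486.7, 0.0, 321.8], [0.0, 486.7, 249.1], [0.0, 0.0, 1.0]] [-0.071  0.     0.     0.     0.   ] [[-0.026, -0.999, -0.02], [-0.998, 0.027, -0.049], [0.049, 0.018, -0.999]] [0.035 0.523 1.225]
wrist [[427.5, 0.0, 321.1], [0.0, 427.5, 240.0], [0.0, 0.0, 1.0]] [-0.006  0.     0.     0.     0.   ] [[0.374, -0.927, -0.002], [-0.901, -0.364, 0.236], [-0.22, -0.086, -0.972]] [-0.648 -0.025  0.39 ]
0.15 [ 0.24321031 -0.60224049  0.20478035] [ 9.81641927e-01  1.90731783e-01 -1.53006283e-04 -7.00790323e-04] 0.09383749355308506
```

View pics/side0.png

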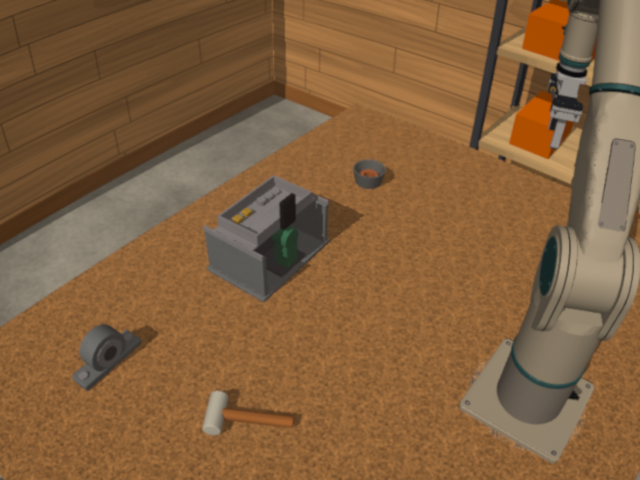

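View pics/top0.png

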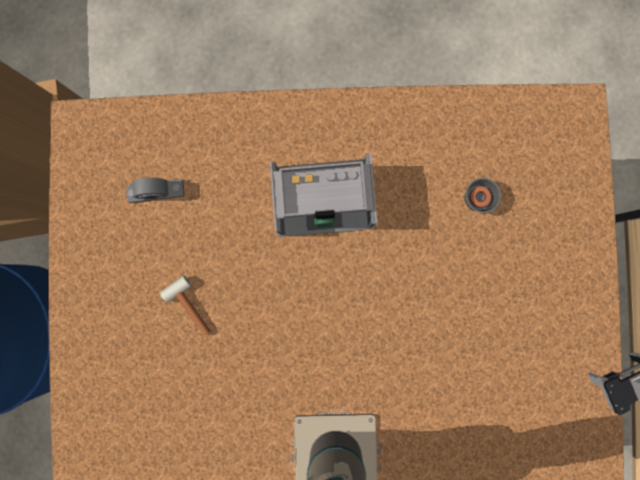

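The side and top pictures show the fixture at about (322, 197) in the top view, with the pull at about (325, 217). The bystanders are well clear of it. Next I'll enlarge.

```bash
cat > h.py <<'E'
import numpy as np, cv2
def world(m,u,v,z):
    K,D,R,t=[np.array(m[k],float) for k in "KDRt"]
    p=cv2.undistortPoints(np.array([[[u,v]]],float),K,D)[0,0]
    d=R.T@np.array([p[0],p[1],1]); c=-R.T@t
    return c+d*(z-c[2])/d[2]
def proj(m,X):
    K,D,R,t=[np.array(m[k],float) for k in "KDRt"]
    return cv2.projectPoints(np.array(X,float).reshape(-1,3),cv2.Rodrigues(R)[0],t,K,D)[0][:,0]
def depthpt(m,u,v,z):
    K,D,R,t=[np.array(m[k],float) for k in "KDRt"]
    p=cv2.undistortPoints(np.array([[[u,v]]],float),K,D)[0,0]
    return R.T@(np.array([p[0],p[1],1])*z-t)
E
python3 - <<'E'
import cv2
a=cv2.imread("pics/top0.png")[145:245,260:390]; cv2.imwrite("pics/top0c.png",cv2.resize(a,None,fx=6,fy=6,interpolation=cv2.INTER_CUBIC))
a=cv2.imread("pics/side0.png")[170:300,200:335]; cv2.imwrite("pics/side0c.png",cv2.resize(a,None,fx=4.5,fy=4.5,interpolation=cv2.INTER_CUBIC))
E
```

```text
(no output)
```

View pics/top0c.png

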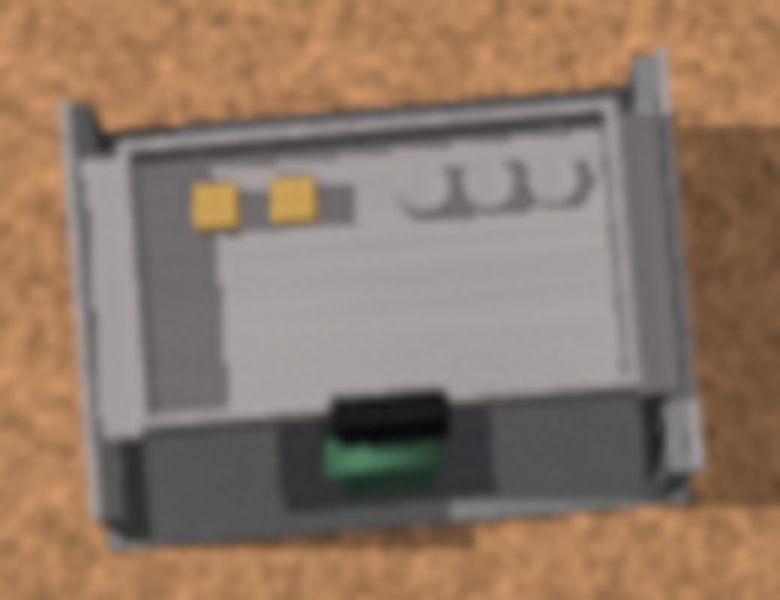

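View pics/side0c.png

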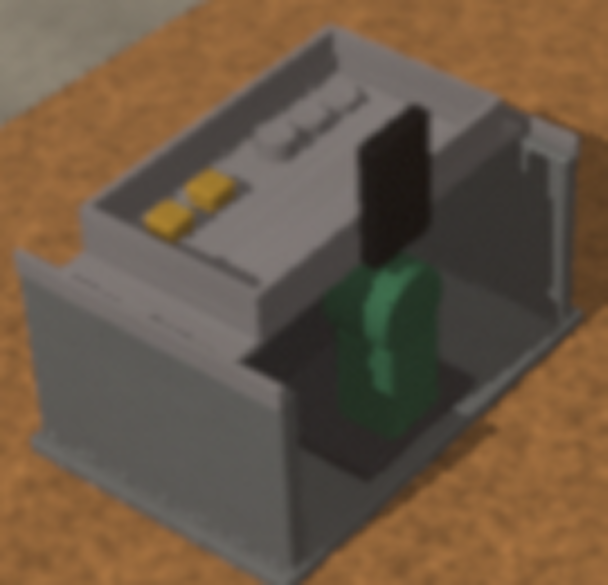

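```bash
python3 - <<'E'
import numpy as np
from h import *
m=dict(np.load("top0.npz")); d=m["d"]
for n,(a,b),z in [("pull rear L",(334,398),.194),("pull rear R",(446,392),.194),("rim RL",(120,142),.152),("rim RR",(625,95),.152),("rim FL",(147,432),.152),("rim FR",(640,387),.152),("plate FL",(108,530),.12),("plate FR",(690,470),.12),("plate RL",(70,105),.12),("plate RR",(650,55),.12)]:
    u,v=260+a/6,145+b/6; print(n,np.round(world(m,u,v,z),4))
sub=d[205:222,310:340]; print(np.round(sub[::2,::3],3))
# depth-based pull points
P=[]
for v in range(205,225):
  for u in range(305,345):
    if d[v,u]>0:
      X=depthpt(m,u,v,d[v,u])
      if X[2]>.185: P.append(X)
P=np.array(P); print(len(P),P.mean(0),P.min(0),P.max(0))
E
```

```text
pull rear L [0.5979 0.0292 0.194 ]
pull rear R [ 0.599  -0.0115  0.194 ]
rim RL [0.7038 0.1094 0.152 ]
rim RR [ 0.716  -0.0831  0.152 ]
rim FL [0.5924 0.1015 0.152 ]
rim FR [ 0.6042 -0.0852  0.152 ]
plate FL [0.5584 0.1205 0.12  ]
plate FR [ 0.5754 -0.106   0.12  ]
plate RL [0.7261 0.1321 0.12  ]
plate RR [ 0.739  -0.0958  0.12  ]
[[1.131 1.129 1.131 1.129 1.127 1.129 1.13  1.128 1.131 1.127]
 [1.129 1.127 1.134 1.132 1.133 1.127 1.131 1.13  1.129 1.128]
 [1.131 1.13  1.13  1.129 1.131 1.129 1.128 1.127 1.124 1.128]
 [1.125 1.132 1.126 1.063 1.062 1.06  1.059 1.058 1.061 1.1  ]
 [1.102 1.106 1.059 1.062 1.059 1.058 1.059 1.059 1.064 1.123]
 [1.122 1.135 1.058 1.059 1.061 1.056 1.062 1.063 1.075 1.234]
 [1.241 1.163 1.074 1.075 1.081 1.086 1.092 1.095 1.116 1.23 ]
 [1.235 1.236 1.113 1.115 1.116 1.127 1.141 1.149 1.233 1.232]
 [1.234 1.236 1.148 1.146 1.143 1.136 1.142 1.147 1.238 1.24 ]]
113 [0.59339111 0.01018995 0.19368063] [ 0.58747807 -0.01078957  0.18712198] [0.60046609 0.03090043 0.19931317]
```

```bash
python3 - <<'E'
from cell import env, solver
import numpy as np
yaw=.064
P=np.array([.593,.009,.178])
for Y in (yaw,yaw+np.pi,yaw-np.pi):
    q=[np.cos(Y/2),np.sin(Y/2),0,0]
    for p in ([.593,.009,.159],[.48,.002,.159],[.674,.012,.071]):
        s=solver.solve_ik(p,q); print(round(Y,2),p,None if s is None else np.round(s,2))
Y=yaw; q=[np.cos(Y/2),np.sin(Y/2),0,0]
env.move_to([.593,.009,.26],q)
print(env.read_clock(),env.read_tool_pos(),env.read_ee_rot(),env.read_q())
from cell import camera,camera_model
import cv2
m=camera_model("wrist"); p,d=camera("wrist"); cv2.imwrite("pics/w1.png",p[:,:,::-1]); np.savez("w1.npz",p=p,d=d,**m)
p,d=camera("side"); cv2.imwrite("pics/s1.png",p[:,:,::-1])
E
```

```text
0.06 [0.593, 0.009, 0.159] [-0.11  0.6   0.07  1.73 -0.05  0.81 -1.52]
0.06 [0.48, 0.002, 0.159] [-0.1   0.46  0.05  2.03 -0.03  0.65 -1.53]
0.06 [0.674, 0.012, 0.071] [-0.12  0.82  0.11  1.56 -0.11  0.77 -1.47]
3.21 [0.593, 0.009, 0.159] [ 0.37  0.69 -0.72  1.72  0.55  0.94  1.07]
3.21 [0.48, 0.002, 0.159] [ 0.43  0.54 -0.72  2.02  0.51  0.77  1.04]
3.21 [0.674, 0.012, 0.071] [ 0.3   0.9  -0.66  1.54  0.64  0.93  1.06]
-3.08 [0.593, 0.009, 0.159] [ 0.37  0.69 -0.72  1.72  0.55  0.94  1.07]
-3.08 [0.48, 0.002, 0.159] [ 0.43  0.54 -0.72  2.02  0.51  0.77  1.04]
-3.08 [0.674, 0.012, 0.071] [ 0.3   0.9  -0.66  1.54  0.64  0.93  1.06]
2.6583 [0.59302098 0.00767713 0.25993207] [ 9.99515601e-01  3.11199432e-02 -5.36275945e-05  3.30007792e-04] [-0.04179826  0.49007625 -0.02928802  1.61224565  0.01674738  1.03964142
 -1.58467249]
```

View pics/w1.png

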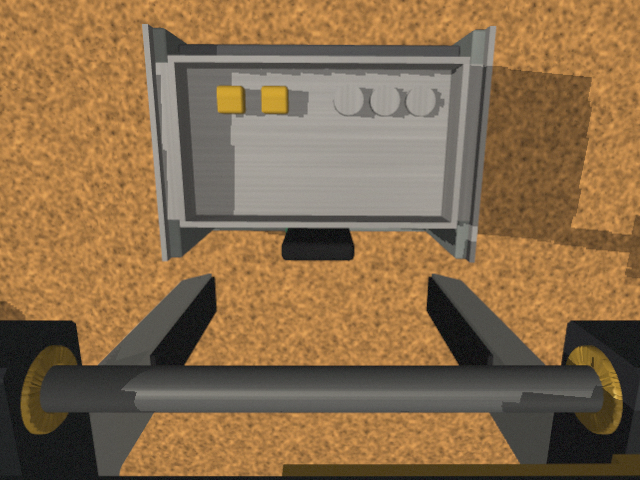

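View pics/s1.png

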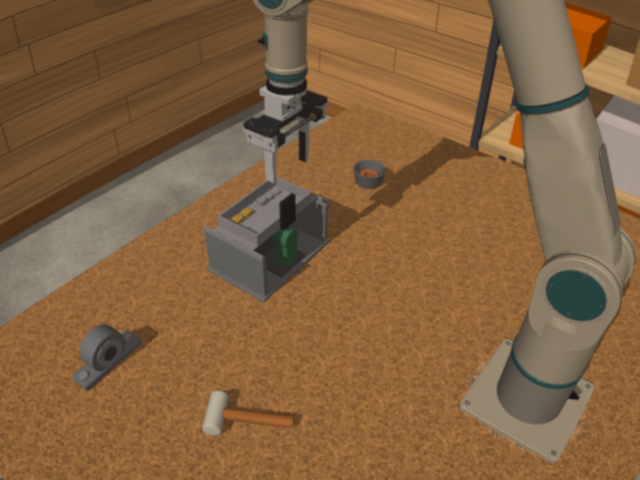

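The wrist view has the pull's top at (283–354, 228–243), centred between the fingers (215 and 428). I'll check the pull's position with the calibration before descending.

```bash
python3 - <<'E'
import numpy as np
from h import *
m=dict(np.load("w1.npz")); d=m["d"]
for n,(u,v),z in [("pull top rear L",(288,229),.194),("pull top rear R",(350,229),.194),("top front L",(283,244),.194),("top front R",(354,244),.194),("rim RL",(168,57),.152),("rim RR",(470,57),.152),("rim FL",(180,227),.152),("rim FR",(457,227),.152),("tip",(203,280),.26)]:
    print(n,np.round(world(m,u,v,z),4), np.round(depthpt(m,u,v+2,d[v+2,u]),3))
c,s=np.cos(.064),np.sin(.064)
for dx in(-6,6):
  for dy in (-22,22):
    for z in (.194,.15):
      print(dx,dy,z,proj(m,[.593+c*dx/1e3-s*dy/1e3,.009+s*dx/1e3+c*dy/1e3,z])[0].round())
E
python3 -c "
import cv2
a=cv2.imread('pics/w1.png')[200:300,250:390]; cv2.imwrite('pics/w1c.png',cv2.resize(a,None,fx=5,fy=5,interpolation=cv2.INTER_CUBIC)*2)"
```

```text
pull top rear L [0.6058 0.029  0.194 ] [0.597 0.031 0.161]
pull top rear R [ 0.6081 -0.0073  0.194 ] [ 0.599 -0.011  0.155]
top front L [0.5966 0.0315 0.194 ] [0.595 0.032 0.194]
top front R [ 0.5992 -0.0104  0.194 ] [ 0.597 -0.011  0.192]
rim RL [0.7021 0.1116 0.152 ] [0.701 0.111 0.153]
rim RR [ 0.7138 -0.0773  0.152 ] [ 0.719 -0.088  0.119]
rim FL [0.5934 0.1058 0.152 ] [0.584 0.117 0.118]
rim FR [ 0.6051 -0.084   0.152 ] [ 0.597 -0.096  0.117]
tip [0.5951 0.0611 0.26  ] [0.599 0.058 0.273]
-6 -22 0.194 [358. 262.]
-6 -22 0.15 [352. 244.]
-6 22 0.194 [284. 262.]
-6 22 0.15 [289. 244.]
6 -22 0.194 [358. 242.]
6 -22 0.15 [353. 227.]
6 22 0.194 [283. 242.]
6 22 0.15 [289. 227.]
```

View pics/w1c.png

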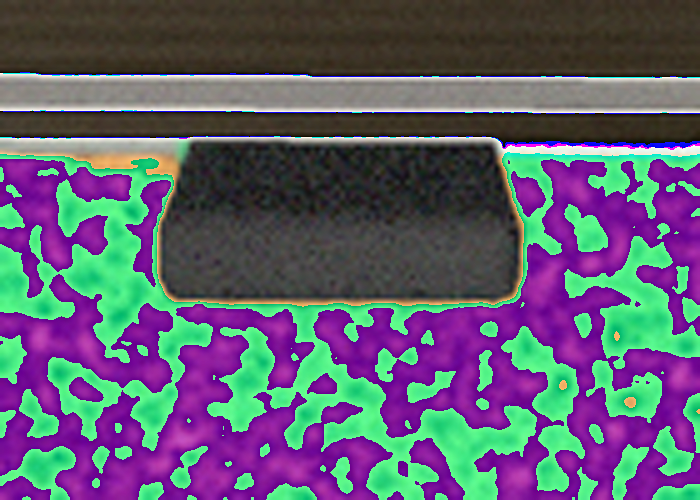

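The pull's top face matches the projected model to within about 1.5 mm, giving (0.5935, 0.0105). Next I'll descend, grip and pull out.

```bash
python3 - <<'E'
from cell import env,camera
import numpy as np,cv2
q=[np.cos(.032),np.sin(.032),0,0]
c,s=np.cos(.064),np.sin(.064)
g=env.movel([.5935,.0105,.159],rot=q,v=.1,guard=15); print("down",g,env.read_tool_pos(),env.read_ft_force())
if not g:
    env.move_gripper(0.03,30); print("w",env.read_width(),env.read_ft_force(),env.read_clock())
    p,d=camera("wrist"); cv2.imwrite("pics/w2.png",p[:,:,::-1])
E
```

```text
down False [0.59402323 0.01049725 0.15960751] [-0.29082435  0.37293172  0.96774615]
w 0.043835649952830895 [ 0.590092   -2.03911566  0.29162014] 4.7417
```

View pics/w2.png

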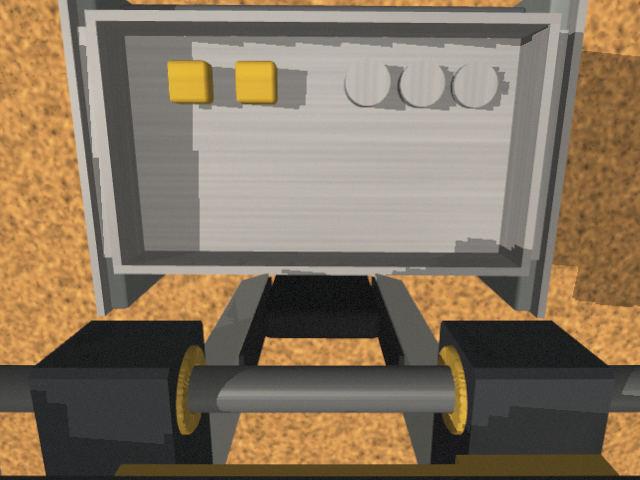

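The block is held between the pads (about 265 to 385, 275 to 335), with the fingers 43.8 mm apart against its 44 mm width. Now I'll pull it to the stop.

```bash
python3 - <<'E'
from cell import env,camera
import numpy as np,cv2
c,s=np.cos(.064),np.sin(.064)
p0=env.read_tool_pos(); ux=np.array([c,s,0])
t=np.array([.5935,.0105,.159])
g=env.movel(t-.100*ux,v=.08,guard=12); print(g,(env.read_tool_pos()-p0)@ux,env.read_ft_force())
g=env.movel(t-.116*ux,v=.03,guard=9); print(g,(env.read_tool_pos()-p0)@ux,env.read_ft_force(),env.read_width(),env.read_clock())
p,d=camera("top"); cv2.imwrite("pics/t3.png",p[:,:,::-1]); 
cv2.imwrite("pics/t3c.png",cv2.resize(p[130:280,240:400,::-1],None,fx=4,fy=4,interpolation=cv2.INTER_CUBIC))
p,d=camera("side"); cv2.imwrite("pics/s3.png",cv2.resize(p[160:310,180:380,::-1],None,fx=4,fy=4,interpolation=cv2.INTER_CUBIC))
E
```

```text
True -0.09893601814999811 [0.78044555 1.01346615 4.41216911]
True -0.09885375029548449 [-0.37122875  0.6892241   2.45431039] 0.04398186162024175 6.2833
```

View pics/t3c.png

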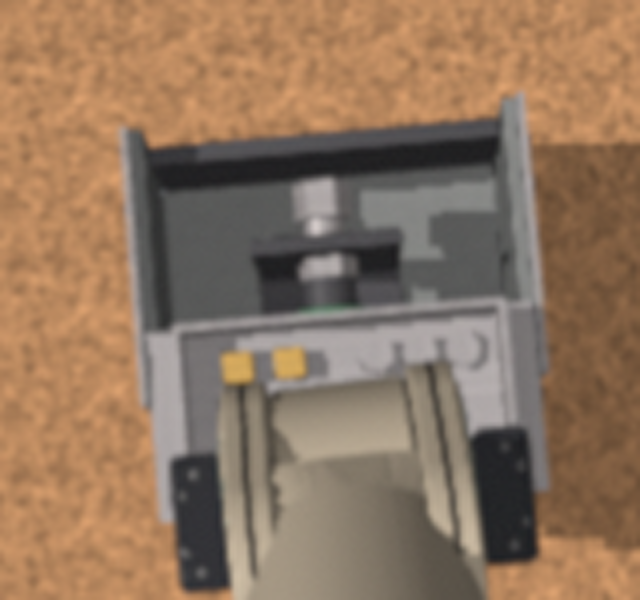

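View pics/s3.png

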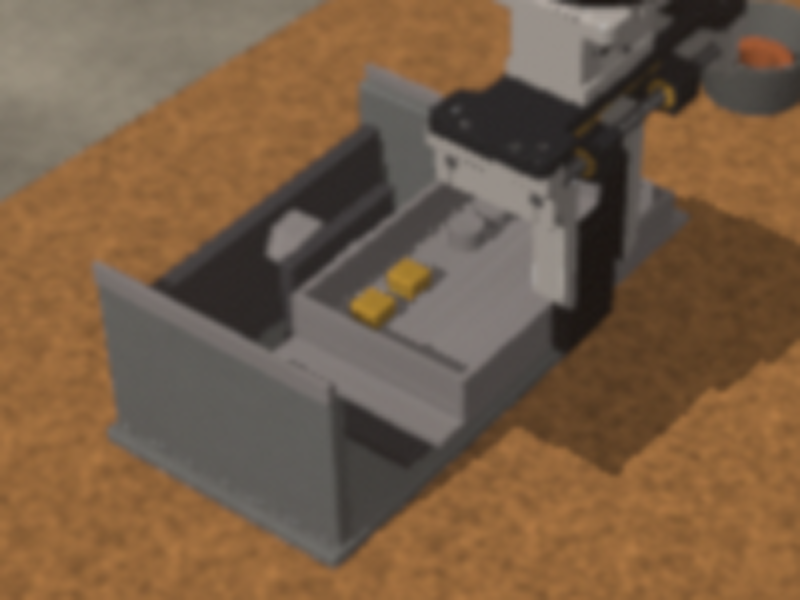

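The gap is open and the bolt head shows at about (318, 195) in the crop. The guards tripped on start/stop transients, and 11 mm of travel remain. I'll continue with a higher guard.

```bash
python3 - <<'E'
from cell import env,camera,camera_model
import numpy as np,cv2
c,s=np.cos(.064),np.sin(.064)
ux=np.array([c,s,0]); t=np.array([.5935,.0105,.159])
for dd in (.106,.114):
    g=env.movel(t-dd*ux,v=.03,guard=22); print(dd,g,(env.read_tool_pos()-t)@ux,env.read_ft_force(),env.read_width(),env.read_clock())
env.wait(.2); print((env.read_tool_pos()-t)@ux,env.read_ft_force())
E
```

```text
0.106 True -0.09924069225325782 [ 0.88219624 -0.78814992  2.29134373] 0.0439406107931197 6.6417
0.114 True -0.09966843186745887 [ 1.19800969 -0.1691106   2.19776378] 0.04377303152850923 6.9667
-0.09968374486548971 [-0.75695006 -0.72850437  3.69916365]
```

```bash
python3 - <<'E'
from cell import env,camera,camera_model
import numpy as np,cv2
from h import *
m=camera_model("top")
p,d=camera("top"); cv2.imwrite("pics/t4c.png",cv2.resize(p[150:290,260:390,::-1],None,fx=5,fy=5,interpolation=cv2.INTER_CUBIC))
w=camera_model("wrist"); p,d=camera("wrist"); cv2.imwrite("pics/w4.png",p[:,:,::-1]); np.savez("w4.npz",p=p,d=d,**w)
for a,b in((180,330),(503,303)): print(world(m,240+a/4,130+b/4,.152).round(4))
E
```

```text
[0.6027 0.1001 0.152 ]
[ 0.6128 -0.0834  0.152 ]
```

View pics/w4.png

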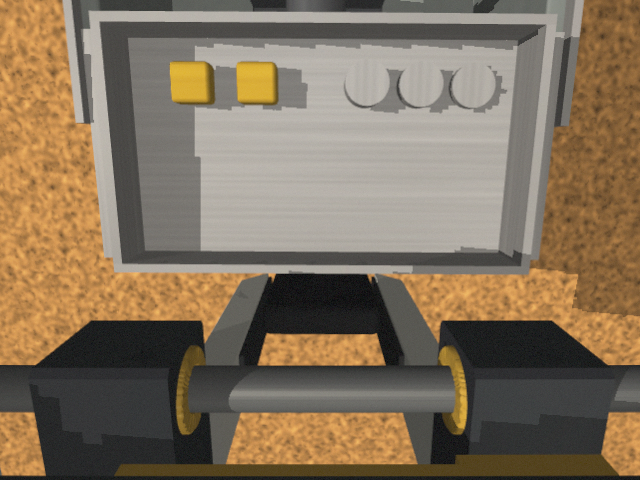

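View pics/t4c.png

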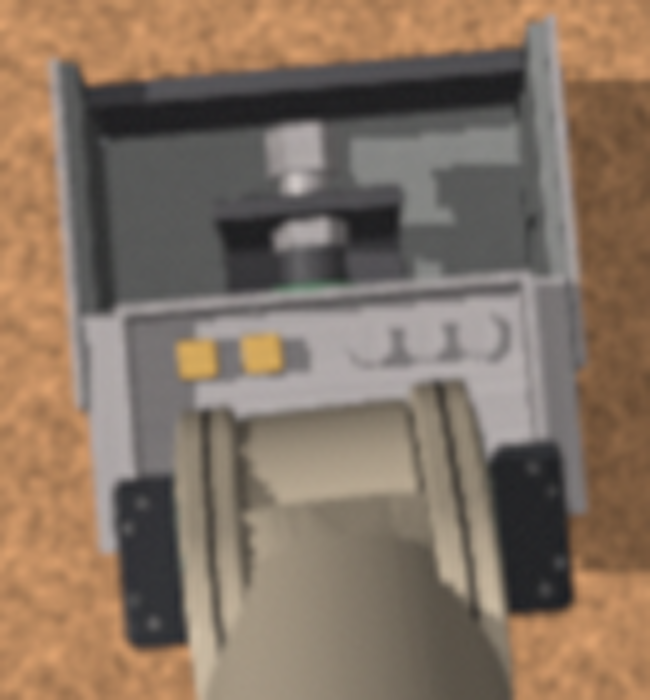

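```bash
python3 - <<'E'
from cell import env,camera,camera_model
import numpy as np,cv2
c,s=np.cos(.064),np.sin(.064)
ux=np.array([c,s,0]); t=np.array([.5935,.0105,.159])
env.movel(t-.104*ux,v=.01); print((env.read_tool_pos()-t)@ux,env.read_tool_pos(),env.read_ft_force(),env.read_width(),env.read_clock())
env.wait(.1);print((env.read_tool_pos()-t)@ux,env.read_ft_force())
E
```

```text
-0.0997425671497271 [0.49396084 0.00413331 0.15920631] [ 9.77436469  0.03293088 -7.2403841 ] 0.043854782711400475 7.8833
-0.09977015282393861 [ 8.65318189  0.11533532 -7.34500993]
```

```bash
python3 - <<'E'
from cell import camera_model
import numpy as np
from h import *
m=camera_model("top")
ux=np.array([np.cos(.064),np.sin(.064),0])
for n,(a,b),z in [("back front L",(110,110),.095),("back front R",(520,74),.095),("brk rear L",(222,205),.12),("brk rear R",(400,188),.12),("brk front L",(222,223),.12),("brk front R",(398,207),.12),
   ("rim L",(125,317),.152),("rim R",(530,280),.152)]:
    X=world(m,260+a/5,150+b/5,z); print(n,X.round(4),(X@ux).round(4))
E
python3 -c "
import cv2
a=cv2.imread('pics/t4c.png')[0:320,40:600]; cv2.imwrite('pics/t4cc.png',cv2.convertScaleAbs(cv2.resize(a,None,fx=1.4,fy=1.8,interpolation=cv2.INTER_CUBIC),alpha=1.8))"
```

```text
back front L [0.708  0.1105 0.095 ] 0.7136
back front R [ 0.7195 -0.0866  0.095 ] 0.7125
brk rear L [0.656  0.0565 0.12  ] 0.6583
brk rear R [ 0.6616 -0.027   0.12  ] 0.6585
brk front L [0.6475 0.0567 0.12  ] 0.6498
brk front R [ 0.6527 -0.0258  0.12  ] 0.6497
rim L [0.6006 0.1002 0.152 ] 0.6058
rim R [ 0.6122 -0.0839  0.152 ] 0.6056
```

View pics/t4cc.png

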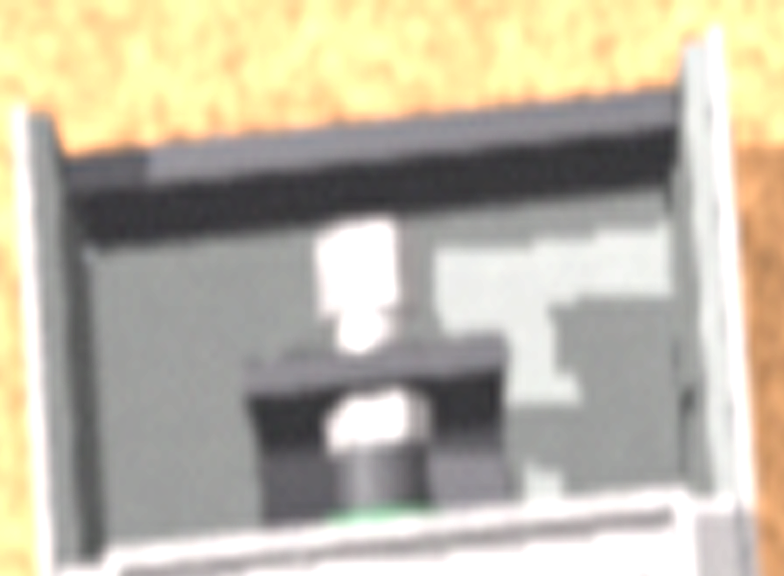

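Backing plate front at 0.713 and bracket back face at 0.6584 both put the fixture origin at 0.6825 along its x. So the tray's rear edge is at −77 mm, against −75 mm at the stop, and it pushes back firmly. The tray was about 8–10 mm out at the start and is now at its stop. I'll release it, lift and look into the gap.

```bash
python3 - <<'E'
from cell import env,camera,camera_model
import numpy as np,cv2
c,s=np.cos(.064),np.sin(.064)
ux=np.array([c,s,0]);uy=np.array([-s,c,0]); t=np.array([.5935,.0105,.159])
env.movel(t-.100*ux,v=.03); print(env.read_tool_pos(),env.read_ft_force())
env.move_gripper(.09,30); print(env.read_width())
p=env.read_tool_pos(); p[2]=.26
env.movel(p,v=.15)
h=.6825*ux-.0274*uy; h[2]=.24; print(h)
env.movel([h[0]-.03,h[1],.24],v=.15); print(env.read_tool_pos(),env.read_clock())
w=camera_model("wrist"); p,d=camera("wrist"); cv2.imwrite("pics/w5.png",p[:,:,::-1]); np.savez("w5.npz",p=p,d=d,**w)
m=camera_model("top"); p,d=camera("top"); cv2.imwrite("pics/t5c.png",cv2.resize(p[150:290,260:390,::-1],None,fx=5,fy=5,interpolation=cv2.INTER_CUBIC))
E
```

```text
[0.49469102 0.00417814 0.15918354] [1.825242   0.41079325 1.00374269]
0.09041492020933926
[0.68285512 0.01630628 0.24      ]
[0.65226346 0.01622053 0.23995687] 11.175
```

View pics/w5.png

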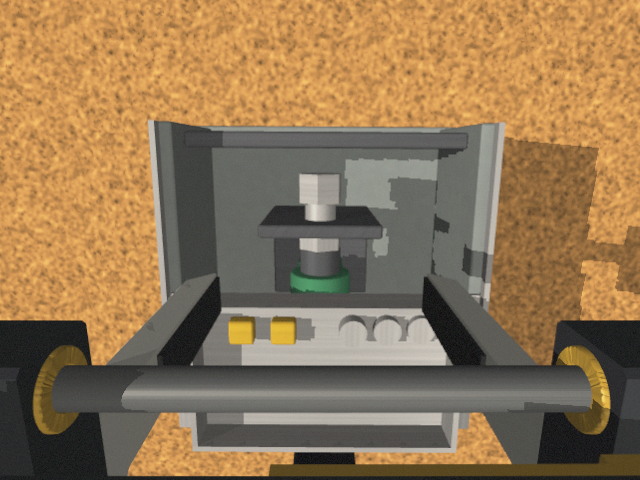

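```bash
python3 - <<'E'
import numpy as np
from h import *
m=dict(np.load("w5.npz")); d=m["d"]
ux=np.array([np.cos(.064),np.sin(.064),0]);uy=np.array([-ux[1],ux[0],0])
f=lambda X:(X.round(4),round(X@ux,4),round(X@uy,4))
for n,(u,v),z in [("head back L",(299.5,174),.104),("head back R",(339,174),.104),("head front L",(299.5,205),.104),("head front R",(340,205),.104),("brk rear L",(275,207),.12),("brk rear R",(368,207),.12),("brk top front L",(259,236),.12),("brk tf R",(382,236),.12),("back front L",(186,147),.095),("back front R",(467,147),.095),("rim rear L",(193,306),.152),("rim RR",(456,306),.152)]:
    print(n,*f(world(m,u,v,z)), depthpt(m,u,v,d[int(v)+1,int(u)]).round(3))
for v in (178,185,192,200): print([depthpt(m,u,v,d[v,u]).round(3).tolist() for u in (303,319,336)])
E
python3 -c "
import cv2
a=cv2.imread('pics/w5.png')[150:320,240:400]; cv2.imwrite('pics/w5c.png',cv2.resize(a,None,fx=4,fy=3.5,interpolation=cv2.INTER_CUBIC))"
```

```text
head back L [0.6948 0.0359 0.104 ] 0.6956 -0.0086 [0.689 0.04  0.011]
head back R [0.6966 0.0069 0.104 ] 0.6956 -0.0376 [0.696 0.007 0.101]
head front L [0.6719 0.0347 0.104 ] 0.6728 -0.0084 [0.661 0.038 0.021]
head front R [0.6738 0.0046 0.104 ] 0.6727 -0.0385 [0.663 0.    0.019]
brk rear L [0.6716 0.0512 0.12  ] 0.6735 0.0082 [0.66  0.06  0.036]
brk rear R [ 0.6757 -0.0145  0.12  ] 0.6734 -0.0577 [ 0.664 -0.025  0.03 ]
brk top front L [0.6499 0.0618 0.12  ] 0.6525 0.0202 [0.626 0.077 0.009]
brk tf R [ 0.6555 -0.0263  0.12  ] 0.6524 -0.0682 [ 0.634 -0.044  0.01 ]
back front L [0.7088 0.1218 0.095 ] 0.7151 0.0762 [0.709 0.123 0.09 ]
back front R [ 0.722  -0.0872  0.095 ] 0.7149 -0.1332 [ 0.722 -0.087  0.096]
rim rear L [0.6064 0.0998 0.152 ] 0.6116 0.0609 [0.656 0.064 0.276]
rim RR [ 0.6175 -0.0749  0.152 ] 0.6114 -0.1142 [ 0.663 -0.03   0.278]
[[0.692, 0.033, 0.099], [0.693, 0.021, 0.107], [0.693, 0.009, 0.102]]
[[0.686, 0.033, 0.098], [0.688, 0.021, 0.107], [0.688, 0.008, 0.101]]
[[0.681, 0.033, 0.098], [0.683, 0.021, 0.107], [0.683, 0.008, 0.101]]
[[0.675, 0.033, 0.097], [0.677, 0.02, 0.107], [0.677, 0.008, 0.102]]
```

View pics/w5c.png

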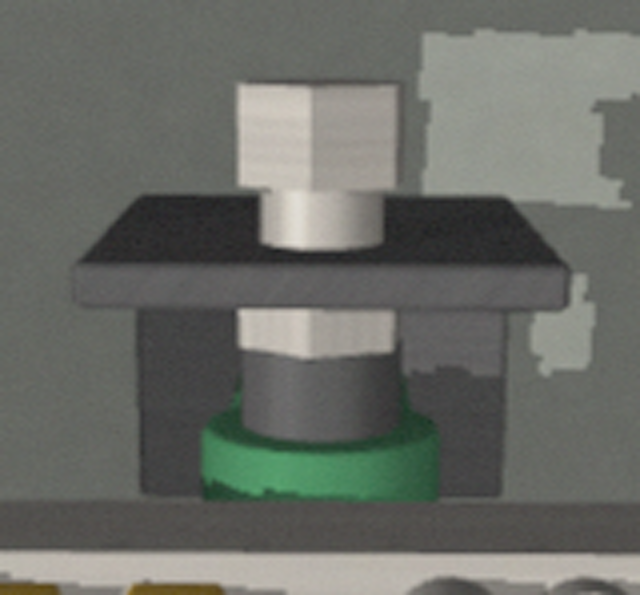

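View pics/t5c.png

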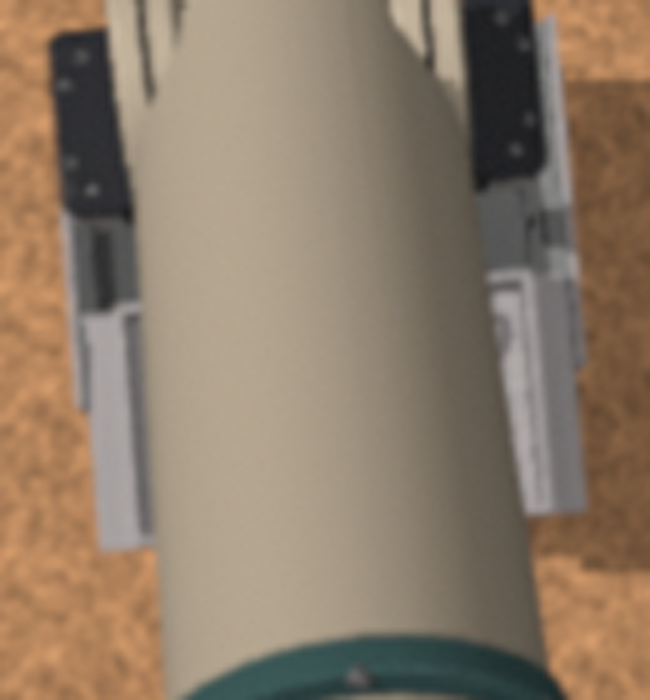

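The head shows at (299–340, 174–205) in the wrist view. That puts it at 0.684 along fixture x, 22.8 mm long, with its top at z = 0.107, which agrees with the given sizes. The lateral value is −0.0235 from the wrist camera and about −0.0265 from the top camera, so I'll use the mean. Now I'll go down and grip.

```bash
python3 - <<'E'
from cell import env,camera,camera_model
import numpy as np,cv2
from h import *
ux=np.array([np.cos(.064),np.sin(.064),0]);uy=np.array([-ux[1],ux[0],0])
m=camera_model("top")
for a in(267,328): 
    X=world(m,260+a/5,150+147/5,.1); print("top head",X@ux,X@uy)
q=[np.cos(.032),np.sin(.032),0,0]
h=.6835*ux-.0246*uy
z=np.array([0,0,1])
env.movel(h+.15*z,rot=q,v=.12)
env.move_gripper(.07); 
w=camera_model("wrist"); p,d=camera("wrist"); cv2.imwrite("pics/w6.png",p[:,:,::-1])
print(env.read_tool_pos(),env.read_width(),env.read_clock())
g=env.movel(h+.071*z,rot=q,v=.06,guard=25)
print(g,env.read_tool_pos(),env.read_ft_force(),env.read_clock())
w=camera_model("wrist"); p,d=camera("wrist"); cv2.imwrite("pics/w7.png",p[:,:,::-1]); np.savez("w7.npz",p=p,d=d,**w)
E
```

```text
top head 0.68756560693551 -0.00861043748716933
top head 0.684835624447962 -0.03758263909818053
[0.68367808 0.01914706 0.15005438] 0.07004841395745993 12.7917
False [0.68403458 0.01921642 0.07150599] [-0.80393719 -0.41600604 -0.10819629] 14.2583
```

View pics/w7.png

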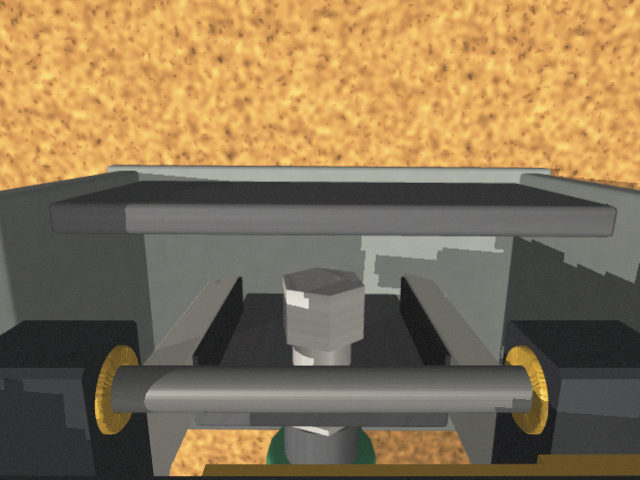

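The fingers (inner faces at about 243 and 402) flank the head (283–363), centred to within a pixel. Now I'll close firmly.

```bash
python3 - <<'E'
from cell import env,camera,camera_model
import numpy as np,cv2
env.move_gripper(.015,55); print(env.read_width(),env.read_ft_force(),env.read_clock())
for i in range(4):
    env.wait(.5); print(round(env.read_width(),5),env.read_ft_force().round(1),env.read_moment().round(2),env.read_tool_pos().round(4))
p,d=camera("wrist"); cv2.imwrite("pics/w8.png",cv2.resize(p[220:420,200:440,::-1],None,fx=3,fy=3))
env.wait(1.5)
p,d=camera("wrist"); cv2.imwrite("pics/w9.png",cv2.resize(p[220:420,200:440,::-1],None,fx=3,fy=3))
p,d=camera("side"); cv2.imwrite("pics/s9.png",p[:,:,::-1])
print(env.read_width(),env.read_clock())
E
```

```text
0.030816908655167296 [-0.85693401 -0.35186596  0.26119375] 15.0167
0.03111 [ 0.  -1.1  0.7] [-0.25  0.01 -0.02] [0.6837 0.0189 0.071 ]
0.03093 [ 0.8 -1.4 -0.7] [-0.39 -0.   -0.07] [0.6837 0.0189 0.071 ]
0.0307 [ 0.  -3.3 -0.2] [-0.59  0.   -0.03] [0.6837 0.0189 0.071 ]
0.03162 [ 1.1 -2.3  0.6] [-0.74 -0.06 -0.02] [0.6837 0.0189 0.071 ]
0.031258732275430474 18.6667
```

View pics/w8.png

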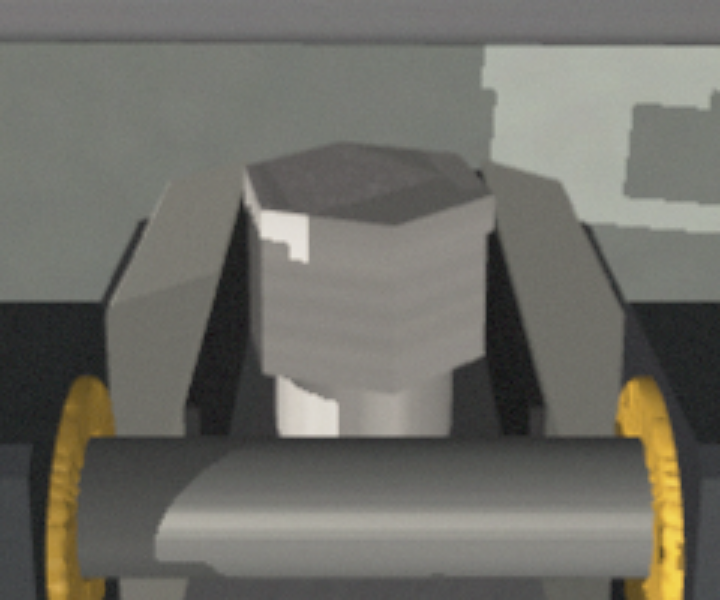

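View pics/w9.png

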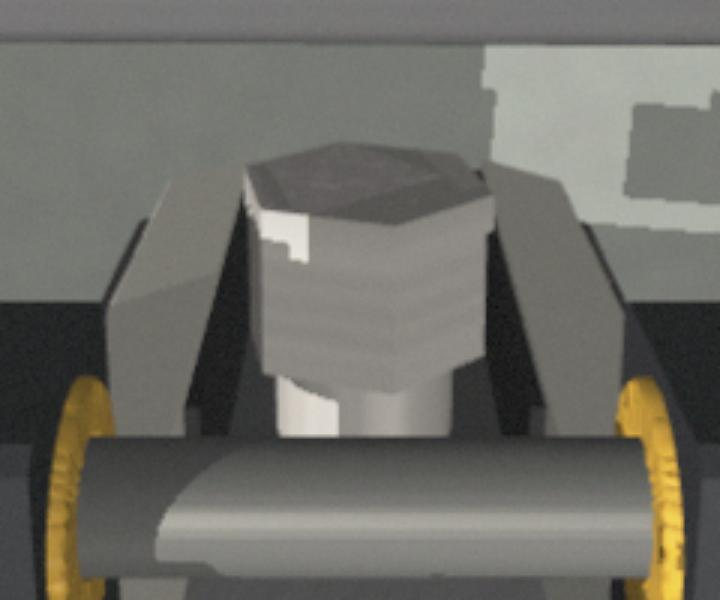

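View pics/s9.png

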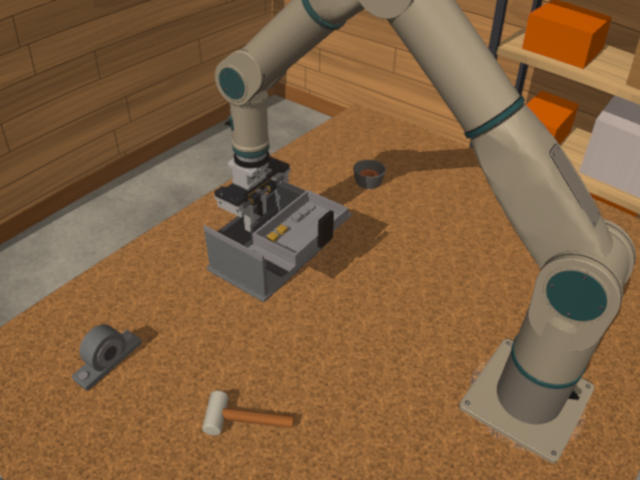

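```bash
python3 - <<'E'
from cell import env,camera,camera_model
import numpy as np,cv2
p1,d=camera("wrist")
env.move_gripper(.015,60)
for i in range(4):
    env.wait(.5); print([round(float(np.mean([env.read_width() for _ in range(5)])),5)],env.read_ft_force().round(1),env.read_moment().round(2),env.read_tool_pos().round(4))
w=camera_model("wrist");p,d=camera("wrist"); print(env.read_clock()); np.savez("w10.npz",p=p,d=d,**w)
D=np.abs(p.astype(int)-p1)[265:350,280:366].sum(2); print(D.mean(),D.max(),(D>60).sum())
cv2.imwrite("pics/w10.png",cv2.resize(p[255:365,260:390,::-1],None,fx=6,fy=5,interpolation=cv2.INTER_CUBIC))
E
```

```text
[0.03127] [ 0.9 -5.   0.9] [-1.01 -0.07 -0.04] [0.6837 0.0189 0.071 ]
[0.03127] [ 1.2 -5.6 -0.3] [-1.06 -0.12 -0.  ] [0.6837 0.0189 0.071 ]
[0.03075] [ 0.7 -4.8 -0.2] [-1.02 -0.07 -0.04] [0.6837 0.0189 0.071 ]
[0.03086] [ 1.  -5.  -0.8] [-1.07 -0.12 -0.03] [0.6837 0.0189 0.071 ]
20.9833
7.114227086183311 268 54
```

View pics/w10.png

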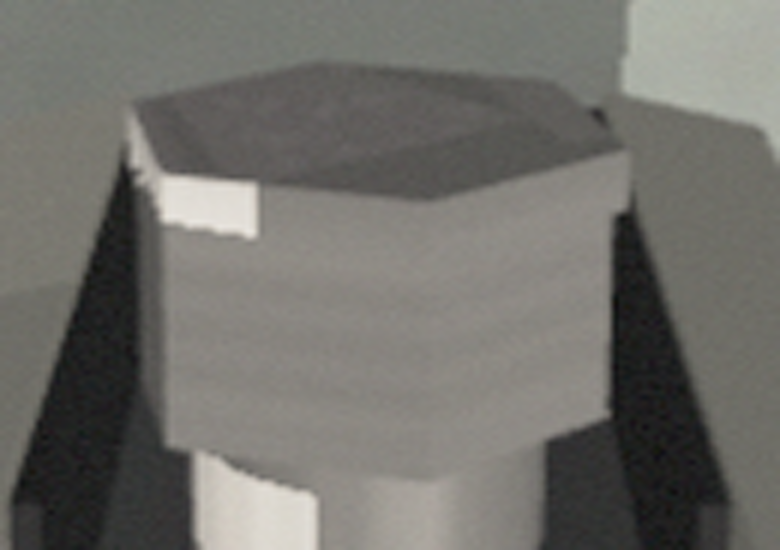

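```bash
python3 - <<'E'
import numpy as np
from h import *
m=dict(np.load("w10.npz")); K,D,R,t=[m[k] for k in "KDRt"]
ux=np.array([np.cos(.064),np.sin(.064),0]);uy=np.array([-ux[1],ux[0],0])
c=-R.T@t; P=[]
for a,b in [(430,198),(165,173),(133,103),(322,62),(555,80),(630,150)]:
    q=cv2.undistortPoints(np.array([[[260+a/6,255+b/5]]],float),K,D)[0,0]
    d=R.T@[q[0],q[1],1]; X=c+d*((.6945-c@ux)/(d@ux)); P.append([X@uy,X[2]])
P=np.array(P); o=(P.max(0)+P.min(0))/2; print((P*1e3).round(1), o)
print(np.degrees(np.arctan2(P[:,1]-o[1],P[:,0]-o[0])).round(1), (np.hypot(*(P-o).T)*1e3).round(1))
d=m["d"]; 
E
```

```text
[[-27.7 103.5]
 [-11.2  98.3]
 [ -7.7  81.7]
 [-20.5  70.4]
 [-37.2  75.6]
 [-40.8  93.2]] [-0.02426622  0.08695992]
[ 101.6   40.9  -17.6  -77.3 -138.7  159.2] [16.9 17.3 17.4 17.  17.3 17.7]
```

```bash
python3 - <<'E'
import cv2
a=cv2.imread('pics/w7.png')[255:365,260:390]; cv2.imwrite('pics/w7c.png',cv2.resize(a,None,fx=6,fy=5,interpolation=cv2.INTER_CUBIC))
from cell import env
print(env.read_ee_rot(),env.read_tool_pos(),env.read_moment(),env.read_clock())
E
```

```text
[9.99488884e-01 3.19679636e-02 2.32851937e-05 1.40544572e-04] [0.68370487 0.01893256 0.07101063] [-1.04906327 -0.10846764 -0.01524428] 20.9833
```

View pics/w7c.png

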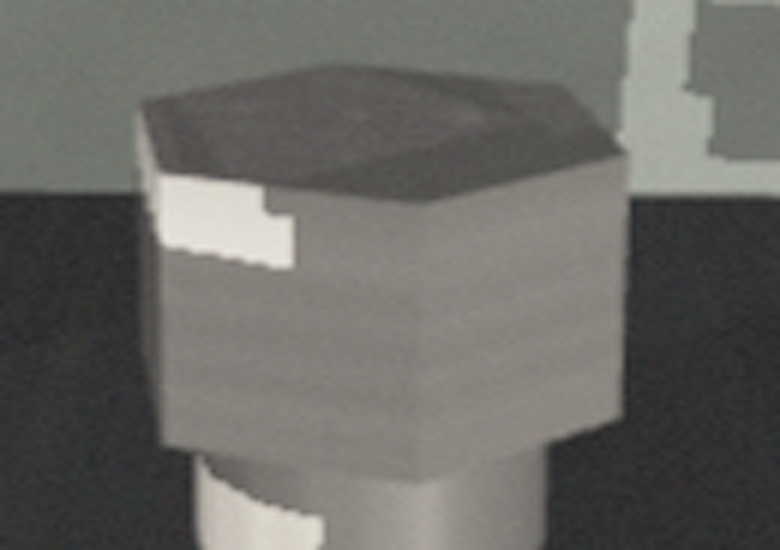

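```bash
cat > ang.py <<'E'
import numpy as np, sys
from h import *
def ang(m,polys,yaw=.064):
    ux=np.array([np.cos(yaw),np.sin(yaw),0]);uy=np.array([-ux[1],ux[0],0])
    for poly in polys:
        mask=np.zeros((480,640),np.uint8); cv2.fillPoly(mask,[np.array(poly,np.int32)],1)
        v,u=np.nonzero(mask); P=np.array([depthpt(m,a,b,m["d"][b,a]) for a,b in zip(u,v) if m["d"][b,a]>0])
        Y=np.c_[P@ux,P@uy,P[:,2]]
        med=np.median(Y,0); 
        for _ in range(4):
            A=np.c_[Y[:,:2],np.ones(len(Y))]; k,*_=np.linalg.lstsq(A,Y[:,2],rcond=None); r=Y[:,2]-A@k; Y=Y[abs(r)<2.5*r.std()+1e-9]
        print("n",len(Y),"mean",med.round(4),"slope s",round(np.degrees(np.arctan(k[0])),1),"slope y deg",round(np.degrees(np.arctan(k[1])),1),"res mm",round(r.std()*1e3,2))
E
python3 - <<'E'
from ang import *
f=lambda pts:[(260+a/6,255+b/5) for a,b in pts]
L=f([(185,190),(410,212),(410,455),(185,430)]); R_=f([(450,215),(600,175),(595,405),(450,450)])
m=dict(np.load("w10.npz")); ang(m,[L,R_]); m=dict(np.load("w7.npz")); ang(m,[L,R_])
g=lambda pts:[(240+a/4,150+b/3.5) for a,b in pts]
m=dict(np.load("w5.npz")); ang(m,[g([(248,92),(304,92),(304,180),(248,180)]),g([(318,92),(392,92),(392,180),(318,180)])])
E
```

```text
n 1887 mean [ 0.6852 -0.0194  0.1042] slope s 0.2 slope y deg -18.5 res mm 0.54
n 1192 mean [ 0.6848 -0.0335  0.1014] slope s 0.3 slope y deg 41.8 res mm 0.54
n 1892 mean [ 0.6852 -0.0191  0.1041] slope s 0.1 slope y deg -20.3 res mm 0.55
n 1180 mean [ 0.685  -0.0334  0.1015] slope s 0.6 slope y deg 39.4 res mm 0.52
n 376 mean [ 0.6849 -0.0155  0.1022] slope s 0.0 slope y deg -37.7 res mm 0.63
n 508 mean [ 0.685  -0.0299  0.1036] slope s -0.3 slope y deg 22.8 res mm 0.67
```

Fitting the two upper flats by depth gives bolt angles of −7.5° at 11.2 s, +9.6° at 14.3 s and +11.7° now. The bolt has stopped, but it is jammed by friction with its flats about 12° off the pads, so this is not a proper grip across the flats. I'll write an angle estimator, then open slightly, wait for flats to stand upright, and regrip.

```bash
cat >> ang.py <<'E'
UX=np.array([np.cos(.064),np.sin(.064),0]);UY=np.array([-UX[1],UX[0],0])
def hexang(m,d,yc=-.0240):
    K,D,R,t=[np.array(m[k],float) for k in "KDRt"]
    v,u=np.mgrid[0:480:1,0:640:1]; ok=d>0; u=u[ok];v=v[ok];zz=d[ok]
    p=cv2.undistortPoints(np.c_[u,v].astype(float)[:,None],K,D)[:,0]
    P=(np.c_[p,np.ones(len(p))]*zz[:,None]-t)@R
    s=P@UX;y=P@UY-yc;z=P[:,2]
    k=(s>.677)&(s<.693)&(abs(y)<.0125)&(z>.093)&(z<.115); y=y[k];z=z[k]
    best=[]
    for th in np.arange(-30,30,.25):
        n=np.radians(30+th+60*np.arange(0,6))  # normals; th=0: normals at 30,90? -> flats at +-y need normals at 0
        n=np.radians(th+60*np.arange(6))
        up=n[np.sin(n)>.2]
        zm=np.min([(.015-y*np.cos(a))/np.sin(a) for a in up],0)
        r=z-.0900-zm; r-=np.median(r); best.append((np.mean(np.minimum(abs(r),.003)),th))
    b=min(best); return b[1],b[0]*1e3,len(y)
E
python3 - <<'E'
from ang import *
for n in ("w5","w7","w10"):
    m=dict(np.load(n+".npz")); print(n,hexang(m,m["d"]))
E
```

```text
w5 (np.float64(-7.0), np.float64(0.5604020654453199), 735)
w7 (np.float64(9.25), np.float64(0.4567755989700881), 2643)
w10 (np.float64(11.75), np.float64(0.45630821141468303), 2652)
```

```bash
python3 - <<'E'
from ang import *
from cell import env,camera,camera_model
def A(): 
    t=env.read_clock(); m=camera_model("wrist"); p,d=camera("wrist"); a=hexang(m,d); print(round(t,2),a,env.read_width()); return t,a[0]
A()
env.move_gripper(.042,60); t1,a1=A()
env.wait(2.5); t2,a2=A()
env.wait(1.5); t3,a3=A()
env.wait(1.5); t3,a3=A()
print(env.read_ft_force(),env.read_tool_pos())
E
```

```text
20.98 (np.float64(12.0), np.float64(0.45716191520633354), 2641) 0.03130402736267404
21.44 (np.float64(14.25), np.float64(0.45221601442483184), 2637) 0.042181372327090225
23.99 (np.float64(28.0), np.float64(0.4528586579849618), 2626) 0.04240259782696961
25.54 (np.float64(-23.75), np.float64(0.4448715702672614), 2617) 0.0417790220554406
27.09 (np.float64(-15.0), np.float64(0.4581641217956058), 2656) 0.041905404789080766
[-0.45233427 -0.52986093  0.26833738] [0.68366239 0.01917247 0.07100288]
```

The bolt turns steadily at about 5.6°/s, and the flats come upright in about 2.7 s. I'll close at that moment.

```bash
python3 - <<'E'
from ang import *
from cell import env,camera,camera_model
def A(tag=None): 
    t=env.read_clock(); m=camera_model("wrist"); p,d=camera("wrist"); a=hexang(m,d); print(round(t,2),a,round(env.read_width(),5)); 
    if tag: cv2.imwrite(f"pics/{tag}.png",p[:,:,::-1])
    return t,a[0]
env.wait(2.3)
env.move_gripper(.015,60); A()
env.wait(1); A(); env.wait(1.); A("w12")
print(np.mean([env.read_width() for _ in range(20)]),env.read_ft_force(),env.read_moment(),env.read_tool_pos())
E
```

```text
29.8 (np.float64(-1.25), np.float64(0.4562668232358341), 2653) 0.02929
30.85 (np.float64(-1.25), np.float64(0.4635847756818886), 2643) 0.02964
31.9 (np.float64(-1.25), np.float64(0.46226820651167916), 2630) 0.02933
0.029326976969370987 [ 1.19359823 -3.77095415 -0.79416785] [-0.74592603 -0.07771886 -0.12874767] [0.68370176 0.01892776 0.0710216 ]
```

View pics/w12.png

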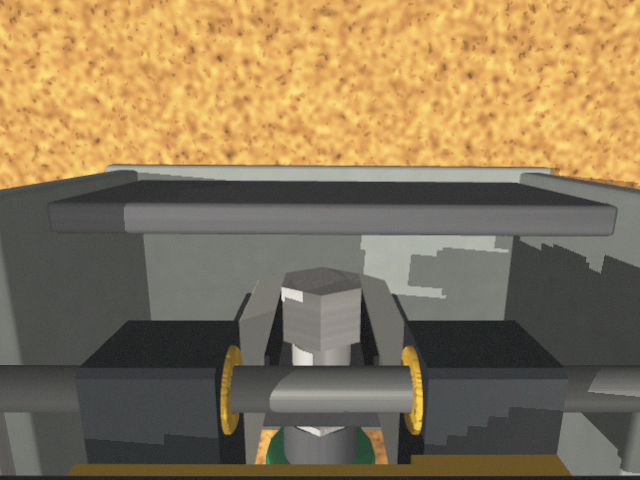

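The flats now lie on the pads: the gap is 29.3 mm for 30 mm across flats, and the angle has held at −1.25° for 2 s. I'll take one last look at the tray and the bench before handing in.

```bash
python3 - <<'E'
from cell import env,camera,camera_model
import cv2
p,d=camera("top"); cv2.imwrite("pics/t13.png",p[:,:,::-1])
p,d=camera("side"); cv2.imwrite("pics/s13.png",p[:,:,::-1])
E
```

```text
(no output)
```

View pics/t13.png

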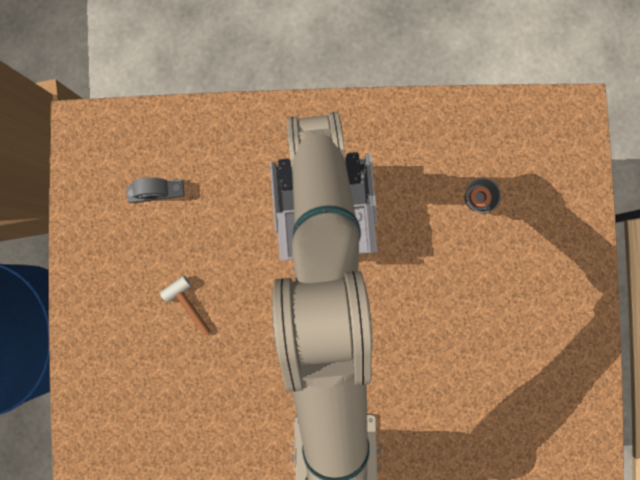

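View pics/s13.png

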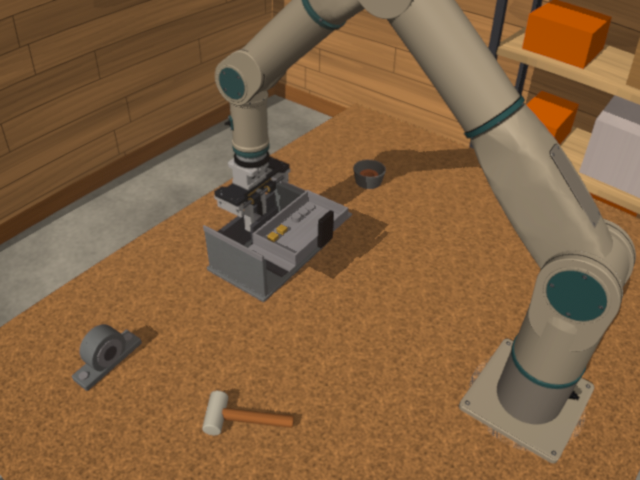

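The tray is still fully out, with its pull at (326, 230) in the side view. The housing, hammer and cup are at the same pixels as at the start. Handing in.

```bash
python3 - <<'E'
from cell import env
print(env.read_clock(),env.read_width()); env.job_done()
E
```

```text
32.05 0.029567565260052223
the job is handed in; nothing more can be done
```

The tray is out at its stop and left there. The gripper is holding the hex bolt head across two flats, and the bolt has stopped turning. I handed the job in at 32 s, still gripping with 60 N commanded.

**Tray:** I moved it only about 100 mm, not 110 mm, because it seems to have started 8–10 mm out. At the end it pushed back firmly. Its rear edge measured 77 mm in front of the fixture's origin, against the 75 mm given for the stop. The force guards tripped while pulling the last stretch; I first took these for start/stop transients, but it was the stop itself.

**Bolt:** The first grip stopped the bolt but jammed it by friction with its flats about 12° off the pads. I opened slightly, let it turn to the next upright flats, and gripped again.

**Last checks:**
- **Turning:** the bolt angle stayed at −1.25° in three pictures over 2 s.
- **Finger opening:** it read 29.3–29.6 mm for 30 mm across the flats.
- **Side force:** about 4 N sideways remained on the tool. It settled at about 5 N during the first grip.
- **Rest of the bench:** the housing, hammer and cup are where they were at the start.

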